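Gather the clamping kit: strips from under the stacks, saddles off the rail

ROBOT

A 6-joint arm with a two-finger parallel gripper is mounted at the origin on a cart in front of the work surface, level with it; the furniture and walls round the work are solid. World frame = base frame: x ahead of the robot, y to its left, z up, the work surface at z = 0. Lengths are in m, angles in rad, forces in N, time in s.
With the tool pointing down it reaches from about 0.275 to 0.825 m from the base axis. Payload 5.2 kg.
Tool frame: the origin (TCP) lies at the very end of the fingers, on their centre line; the grasp point (between the pads) lies 19 mm behind it (manip.tcp_to_grasp is the distance from the TCP to the grasp point, in m); z points along the fingers, y is the line along which they close (so a half turn about z gives the same grasp; the last joint's range is limited). The gripper opens to 93 mm and grips with 3 to 60 N. Pads are 15 mm wide; open, the fingers measure 128 mm over their backs; the gripper's body (75 mm by 188 mm) begins 65 mm behind the grasp point.
Start: joints at [-0.203, 0.259, 1.535, -0, 1.348, -0.203], TCP at [0.55, 0, 0.18] pointing down, gripper open.
Joint ranges: [-3.14, 3.14], [-0.91, 2.08], [0.19, 2.58], [-1.22, 4.36], [0.22, 2.71], [-3.12, 3.12]. Speed limits (rad/s): [2.57, 2.57, 3.14, 3.14, 3.14, 3.14].

INTERFACE

Orientations are given as a unit quaternion [w, x, y, z].
In Python, from plant import manip, imaging, job gives the robot as it stands (manip), with the cameras (imaging) and the job (job).
- The arm moves only by the tool nudge_tcp, called after ">>>" by a JSON object that holds its "op" and its "data". Schema: {"type":"object","properties":{"increments":{"type":"array","items":{"type":"array","items":{"type":"number"},"minItems":5,"maxItems":5},"minItems":1,"maxItems":5},"grip_n":{"type":"number"},"only":{"type":"string"},"quiet":{"type":"boolean"},"lines":{"type":"string"}},"required":["increments"],"additionalProperties":false}. increments is a list of rows, 1 to 5 of them, each of 5 numbers: dx, dy, dz in m, then a turn about the tool's z in rad, then the finger opening in m; each row is the pose to reach, as a shift and turn from the pose commanded when the call began, along the tool's axes at that moment; what a row does not reach only later rows make up. A row lasts 1/8 s, in which the tool goes at most 0.0625 m and 0.188 rad, less where a joint would pass 70% of its speed; a pose out of reach is approached as far as the arm can. The fingers move at their own pace and stop on an object; grip_n is the grip in N (left out, the last holds). Time passes only in rows, so rows that do not move let the fingers close. The tool returns the time, the measured TCP pose, the force, the opening and the grip force at its end. only (a regular expression) keeps the lines of the reply that match it, lines (a string "A,B") keeps lines A to B, and quiet returns only ok. Input that does not fit is refused with a message, and nothing moves.
- manip.sense(): the state, without advancing time (a new reading comes with each control period).
- imaging.capture(name): name is "scene" or "side" or "wrist"; returns (picture, depth): 420x560x3 uint8, red, green, blue; 420x560 float32, m along the optical axis (not along the pixel's ray), 0 where there is no reading.
- imaging.camera_info(name): a dict with "intrinsics" (3x3 intrinsics, pixels), "R" (3x3) and "t" (3): a world point X has camera coordinates R X + t. Camera axes: x right, y down, z forward; pixel columns grow to the right and rows downward; lengths in m; the calibration is good to about 2 mm. A picture is of the moment at which its call begins: read the wrist's pose just before it. camera_info takes no time and is no camera call; for the wrist camera it gives the pose at the moment of the call.
- job.sign_off(): hands the job in; it is judged then, once.
The state is a dict: "clock": time; "qpos": joint angles; "joint_velocities": joint speeds; "joint_efforts": joint torques, N m; "tool_pos": TCP position; "ee_rot": TCP orientation; "wrist_force": force on the tool from outside, world axes, zero at the start; "wrist_torque": the same for the moment, N m; "finger_gap": finger opening in m; "gripper_force": force on a finger pad.
Only numpy, scipy, OpenCV 4.12 (cv2) and the standard library are available. Lean on these libraries where they do the work, as an engineer would, in place of code of your own. Each camera call takes 0.05 s, during which the arm holds its last target. There are 200 camera calls.

TASK

Gather the clamping kit in the pale wooden tray: slide each of the two red-ended packing strips out from under its stack, under the bar of the bench stop, and lay both strips flat on the tray's floor; the stacks must stay standing in order where they are, never lifted off or toppled. Lift every blue saddle that hangs on the rail up and off, and stand it upright on its legs in the tray. Leave the tape measure and the round nail tin where they are.

Things in the scene. Friction and masses are not known exactly. Their poses are not given: they have to be found in the camera images.
- bench_stop: Fixed wooden bridge: bar 15 mm thick (x), 204 mm long (y), underside 14 mm and top 34 mm above the bench, three feet 14 mm wide at y = -95, 0, +95 mm. Origin on the bench midway between the stacks (centred at x = 0, y = +47.5 left, -47.5 right); the bar spans x = -48 to -33 mm. x points away from the robot: a strip is drawn out to -x under the bar, which holds the stack back.
- strip_left: Flat plywood packing strip, 160 (x) x 36 (y) x 8 mm, about 60 g, on the bench; origin at the middle of its underside, its balance point. The -x end, painted red for 46 mm, sticks out some 75 mm in front of the bench stop; the +x end lies under the left stack, about 34 mm past its centre: clear of the bar once drawn 80 to 95 mm. Grip it across its 36 mm width.
- strip_right: The same packing strip under the right stack, same frame.
- offcut_left_0: Brown wooden offcut, a block 60 x 80 x 19 mm (x, y, z), origin at the centre of its underside; layer 1 from below of the stack on the left strip. It weighs about 50 g.
- offcut_left_1: Brown wooden offcut, a block 60 x 80 x 19 mm (x, y, z), origin at the centre of its underside; layer 2 from below of the stack on the left strip. It weighs about 50 g.
- offcut_left_2: Brown wooden offcut, a block 60 x 80 x 19 mm (x, y, z), origin at the centre of its underside; layer 3 from below of the stack on the left strip. It weighs about 50 g.
- offcut_right_0: Brown wooden offcut, a block 60 x 80 x 19 mm (x, y, z), origin at the centre of its underside; layer 1 from below of the stack on the right strip. It weighs about 50 g.
- offcut_right_1: Brown wooden offcut, a block 60 x 80 x 19 mm (x, y, z), origin at the centre of its underside; layer 2 from below of the stack on the right strip. It weighs about 50 g.
- tape_roll: Roll of masking tape, 104 mm across and 25 mm high, lying on the two offcuts of the right stack; origin at the centre of its underside.
- saddle_rack: Rack fixed to the bench: a dark base 70 x 240 x 8 mm and a flat steel rail along y, 22 mm wide (x), its top 85 mm above the bench, with small end caps rising 8 mm above it. Origin on the bench under the middle of the rail.
- saddle_0: Blue U-shaped saddle, open downwards: 56 (x) x 44 (y) x 48 mm, about 150 g; legs 10 mm thick, 34 mm long at x = -23 and +23 mm under a 14 mm top block. Origin mid underside, level with the leg ends. Hangs astride the rail (between its legs), top block resting on it: rises 34 mm to come off. Grip across the legs' outer faces (56 mm, along x). Two or three are present.
- saddle_1: Blue U-shaped saddle, open downwards: 56 (x) x 44 (y) x 48 mm, about 150 g; legs 10 mm thick, 34 mm long at x = -23 and +23 mm under a 14 mm top block. Origin mid underside, level with the leg ends. Hangs astride the rail (between its legs), top block resting on it: rises 34 mm to come off. Grip across the legs' outer faces (56 mm, along x). Two or three are present.
- saddle_2: Blue U-shaped saddle, open downwards: 56 (x) x 44 (y) x 48 mm, about 150 g; legs 10 mm thick, 34 mm long at x = -23 and +23 mm under a 14 mm top block. Origin mid underside, level with the leg ends. Hangs astride the rail (between its legs), top block resting on it: rises 34 mm to come off. Grip across the legs' outer faces (56 mm, along x). Two or three are present.
- kit_tray: Loose square tray of pale wood, outside 197 x 197 mm, walls 28 mm high and 6 mm thick, floor 6 mm thick, about 1.2 kg; origin at the centre of its underside. Holds the two strips side by side and the saddles in a row.
- tape_measure: Loose yellow tape measure standing on the bench, 36 x 72 x 66 mm, a bystander. Origin under its centre.
- nail_tin: Loose low round tin with a gold lid, 86 mm across, 40 mm high, a bystander. Origin under its centre.

How it is judged:
At the end, for the whole second after the job is handed in: Both strips lie flat and every saddle present stands upright (0.1 rad) in the tray, origins within 85 mm of its middle in x and y, strips under 24 mm and saddles under 32 mm above its underside, at rest; stacks stand in order, level, within 35 mm of the start, 25 mm of the lowest piece; tray flat (x of strip_left in the frame of kit_tray between -0.085 and 0.085 m and y of strip_left in the frame of kit_tray between -0.085 and 0.085 m and z of strip_left in the frame of kit_tray between 0 and 0.024 m and angle between each of strip_left, strip_right, saddle_0, saddle_1, saddle_2, offcut_left_0, offcut_left_1, offcut_left_2, offcut_right_0, offcut_right_1, tape_roll's own z axis and vertical below 0.1 rad and linear speed of each of strip_left, strip_right, saddle_0, saddle_1, saddle_2 below 0.03 m/s and x of strip_right in the frame of kit_tray between -0.085 and 0.085 m and y of strip_right in the frame of kit_tray between -0.085 and 0.085 m and z of strip_right in the frame of kit_tray between 0 and 0.024 m and x of saddle_0 in the frame of kit_tray between -0.085 and 0.085 m and y of saddle_0 in the frame of kit_tray between -0.085 and 0.085 m and z of saddle_0 in the frame of kit_tray between 0 and 0.032 m and x of saddle_1 in the frame of kit_tray between -0.085 and 0.085 m and y of saddle_1 in the frame of kit_tray between -0.085 and 0.085 m and z of saddle_1 in the frame of kit_tray between 0 and 0.032 m and x of saddle_2 in the frame of kit_tray between -0.085 and 0.085 m and y of saddle_2 in the frame of kit_tray between -0.085 and 0.085 m and z of saddle_2 in the frame of kit_tray between 0 and 0.032 m and distance of each of offcut_left_0, offcut_left_1, offcut_left_2, offcut_right_0, offcut_right_1, tape_roll from where it was at the start of the episode below 0.035 m and height (world z) of offcut_left_0 between -0.006 and 0.006 m and height (world z) of offcut_left_1 between 0.0132 and 0.0252 m and horizontal distance between each of offcut_left_1, offcut_left_2 and offcut_left_0 below 0.025 m and height (world z) of offcut_left_2 between 0.0324 and 0.0444 m and height (world z) of offcut_right_0 between -0.006 and 0.006 m and height (world z) of offcut_right_1 between 0.0132 and 0.0252 m and horizontal distance between each of offcut_right_1, tape_roll and offcut_right_0 below 0.025 m and height (world z) of tape_roll between 0.0324 and 0.0444 m and angle between kit_tray's own z axis and vertical below 0.05 rad and height (world z) of kit_tray below 0.01 m); the robot touches nothing.
It fails at once if a piece of a stack is lifted more than 25 mm or tips over by more than 0.6 rad (height (world z) of any of offcut_left_0, offcut_right_0 above 0.033 m or angle between any of offcut_left_0, offcut_left_1, offcut_left_2, offcut_right_0, offcut_right_1, tape_roll's own z axis and vertical above 0.6 rad or height (world z) of any of offcut_left_1, offcut_right_1 above 0.0522 m or height (world z) of any of offcut_left_2, tape_roll above 0.0714 m).
It fails at once if the tape measure or the nail tin is moved by more than 30 mm (distance of any of tape_measure, nail_tin from where it was at the start of the episode above 0.03 m).
Of saddle_0, saddle_1, saddle_2 only 2 to 3 are there at a start; the rules pass over those that are not, and their reading is None.
At some moment in a run one of kit_tray may be knocked a few centimetres aside while the robot is not near it.
It also fails if it takes over 208 s, if anything falls off the work surface, if the arm or the gripper's body presses on something with over 40 N, if the wrist force passes 120 N, or if a joint passes its speed limit or range.

## Working session

There is one attempt and no reset: what is moved stays moved. The work goes in short steps, Python scripts to look and compute and a tool call to move; the robot and the scene stay as the last step left them, time stands still between calls to the robot, and variables do not carry over. Pictures are saved under pics/ and viewed, at most 14 in all, crops included, and the job is handed in when it is done.

```bash
ls; mkdir -p pics
```

Create h.py:
```python
import numpy as np,cv2
from plant import manip, imaging, job
def snap(n,f):
    ci=imaging.camera_info(n);p,d=imaging.capture(n)
    cv2.imwrite(f'pics/{f}.png',p[:,:,::-1]);np.savez(f'pics/{f}.npz',d=d,K=ci['intrinsics'],R=ci['R'],t=ci['t']);return p,d
def load(f):
    z=np.load(f'pics/{f}.npz');return z['d'],np.array(z['K']),np.array(z['R']),np.array(z['t'])
def cloud(f):
    d,K,R,t=load(f);v,u=np.mgrid[:d.shape[0],:d.shape[1]]
    c=np.stack([(u-K[0,2])/K[0,0]*d,(v-K[1,2])/K[1,1]*d,d],-1)
    return (c-t)@R   # R^T(c-t)
def px(f,pts):
    P=cloud(f)
    for u,v in pts: print(f,(u,v),np.round(P[v,u],4))
def ray(f,u,v,z):
    d,K,R,t=load(f);r=R.T@np.array([(u-K[0,2])/K[0,0],(v-K[1,2])/K[1,1],1]);o=-R.T@t
    return o+r*(z-o[2])/r[2]
```

Run:
```python
from h import *
for n in('scene','side','wrist'):snap(n,n+'0')
a=cv2.imread('pics/scene0.png');print(manip.sense()); print(imaging.camera_info('wrist'))
```

```text
pics
plant.py
{'clock': 0.15, 'qpos': array([-2.02820768e-01,  2.59170283e-01,  1.53582371e+00, -1.63048099e-05,
        1.34798303e+00, -2.02786730e-01]), 'joint_velocities': array([-0.00294247, -0.00187671, -0.00384181,  0.00137807,  0.00011174,
       -0.00099665]), 'joint_efforts': array([ 1.84710952e-03, -4.37643743e+01, -2.84233278e+01,  7.19930883e-02,
        3.80130450e-02, -3.72983607e-06]), 'tool_pos': array([5.49535566e-01, 1.00982290e-04, 1.79414772e-01]), 'ee_rot': array([-5.73626837e-04,  7.07117368e-01,  7.07095855e-01, -3.87472948e-04]), 'wrist_force': array([-0.43821862,  0.07261375,  0.18486459]), 'wrist_torque': array([ 0.00455051, -0.02345992,  0.01732786]), 'gripper_force': 0.0, 'finger_gap': 0.09341330958221308}
{'intrinsics': array([[336.32472362,   0.        , 285.52412318],
       [  0.        , 336.32472362, 208.27965291],
       [  0.        ,   0.        ,   1.        ]]), 'R': array([[ 9.99998697e-01, -8.43696519e-04, -1.37615438e-03],
       [-4.29406831e-04, -9.60855315e-01,  2.77050321e-01],
       [-1.55603164e-03, -2.77049369e-01, -9.60854425e-01]]), 't': array([-0.54994285, -0.03231132,  0.39136073])}
```

View pics/scene0.png

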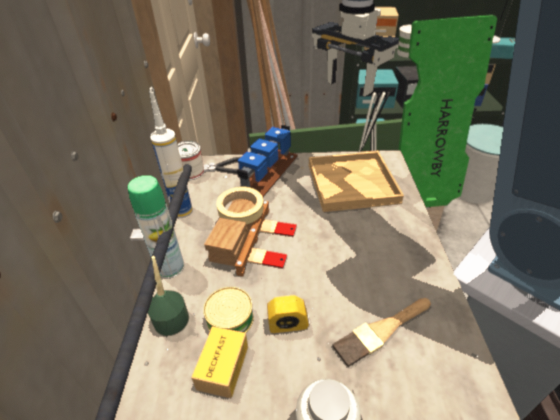

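View pics/side0.png

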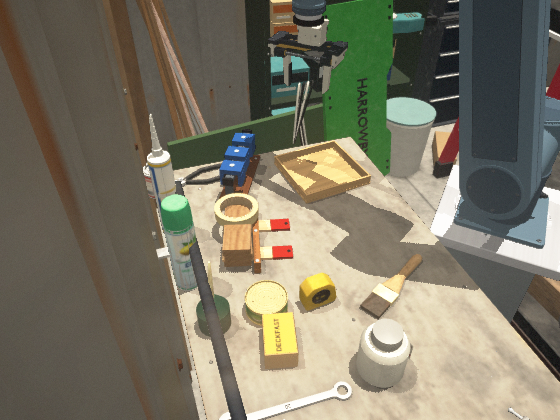

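Scene view: three blue saddles on the rail (about 280,140; 265,150; 250,163), red strip ends at (285,229) and (273,259), the tray at (353,180), tape measure at (287,313), tin at (228,310). Next I'll measure these from both fixed cameras.

Run:
```python
from h import *
for f in('scene0','side0'):
    im=cv2.imread(f'pics/{f}.png');h=cv2.cvtColor(im,cv2.COLOR_BGR2HSV);P=cloud(f)
    on=(P[...,0]>.2)&(P[...,0]<.85)&(abs(P[...,1])<.6)&(P[...,2]>-.02)&(P[...,2]<.16)&(np.load(f'pics/{f}.npz')['d']>0)
    H,S,V=cv2.split(h)
    for nm,m in(('red',((H<5)|(H>174))&(S>180)&(V>120)),('blue',(H>100)&(H<125)&(S>140)&(V>60))):
        n,l,st,ce=cv2.connectedComponentsWithStats((m&on).astype(np.uint8))
        for i in range(1,n):
            if st[i,4]<25: continue
            q=P[(l==i)];top=q[q[:,2]>np.percentile(q[:,2],97)-.006]
            print(f,nm,st[i],'med',np.round(np.median(q,0),4),'lo',np.round(np.percentile(q,2,0),4),'hi',np.round(np.percentile(q,98,0),4),'topctr',np.round((top.min(0)+top.max(0))/2,4))
            if st[i,4]>40: print('   minrect top',[np.round(a,4) for a in cv2.minAreaRect(top[:,:2].astype(np.float32)*1)])
    # tall map
# ortho
res=.0015;W=np.zeros((520,700,3),np.uint8);Z=np.full((520,700),-1.)
for f in('scene0','side0'):
    im=cv2.imread(f'pics/{f}.png');im=cv2.resize(im,None,fx=2,fy=2);P=cv2.resize(cloud(f),None,fx=2,fy=2,interpolation=cv2.INTER_NEAREST)
    c=((.55-P[...,1])/res).astype(int);r=((.9-P[...,0])/res).astype(int)
    ok=(c>=0)&(c<700)&(r>=0)&(r<520)&(P[...,2]<.15)
    for rr,cc,z,b in zip(r[ok],c[ok],P[...,2][ok],im[ok]):
        if z>Z[rr,cc]+.003: Z[rr,cc]=z;W[rr,cc]=b
cv2.imwrite('pics/ortho.png',W)
```

```text
scene0 red [275 223  21  13 198] med [0.4782 0.2998 0.0083] lo [0.4565 0.2793 0.0057] hi [0.4993 0.3188 0.0108] topctr [0.478  0.2989 0.0084]
   minrect top [array([0.4785, 0.2988]), array([0.0424, 0.0341]), np.float64(30.1935)]
scene0 red [263 252  23  15 254] med [0.4319 0.3802 0.0083] lo [0.4098 0.3599 0.0055] hi [0.4539 0.4002 0.0105] topctr [0.4318 0.3793 0.0079]
   minrect top [array([0.4322, 0.3788]), array([0.0431, 0.0353]), np.float64(29.5996)]
scene0 blue [ 238  127   52   54 1125] med [0.6463 0.1974 0.0965] lo [0.6074 0.0994 0.0585] hi [0.6952 0.2697 0.1008] topctr [0.6561 0.183  0.0981]
   minrect top [array([0.6583, 0.1831]), array([0.0586, 0.177 ]), np.float64(17.255)]
scene0 blue [181 199   9   9  50] med [0.6849 0.4192 0.0379] lo [0.6823 0.4087 0.0262] hi [0.6871 0.43   0.0475] topctr [0.6849 0.4185 0.0446]
   minrect top [array([0.6854, 0.4186]), array([0.0038, 0.02  ]), np.float64(4.1894)]
side0 red [271 219  19  11 162] med [0.4808 0.2989 0.0092] lo [0.4589 0.276  0.0061] hi [0.5025 0.3174 0.012 ] topctr [0.4804 0.2987 0.0096]
   minrect top [array([0.4802, 0.2975]
[... 263 characters left out ...]
t64(27.3554)]
side0 blue [232 133  23  10 159] med [0.6778 0.1205 0.1004] lo [0.6513 0.0936 0.0972] hi [0.7056 0.1417 0.1037] topctr [0.6793 0.1175 0.101 ]
   minrect top [array([0.6781, 0.1182]), array([0.0537, 0.0458]), np.float64(15.7494)]
side0 blue [225 146  25  11 193] med [0.6591 0.1846 0.1004] lo [0.6332 0.1603 0.0855] hi [0.6884 0.2084 0.1028] topctr [0.66   0.1851 0.101 ]
   minrect top [array([0.6611, 0.1833]), array([0.0559, 0.0467]), np.float64(15.0631)]
side0 blue [220 159  26  13 209] med [0.6376 0.2453 0.1003] lo [0.6109 0.2093 0.0869] hi [0.6663 0.2669 0.1026] topctr [0.6391 0.246  0.0998]
   minrect top [array([0.6387, 0.2437]), array([0.0547, 0.0463]), np.float64(17.1409)]
```

View pics/ortho.png

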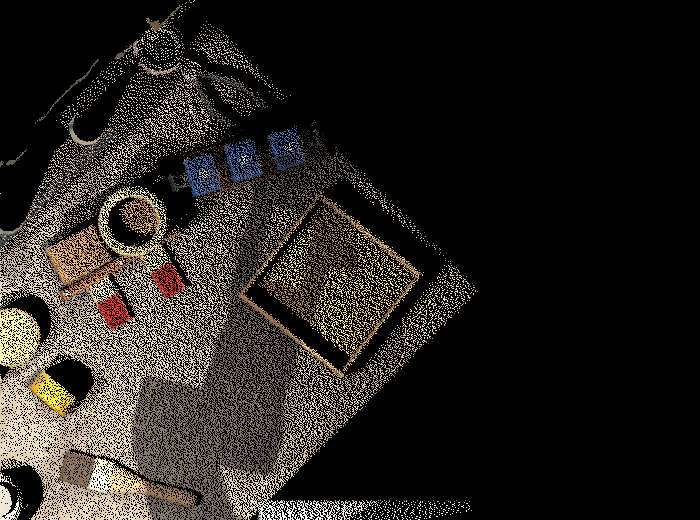

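View pics/wrist0.png

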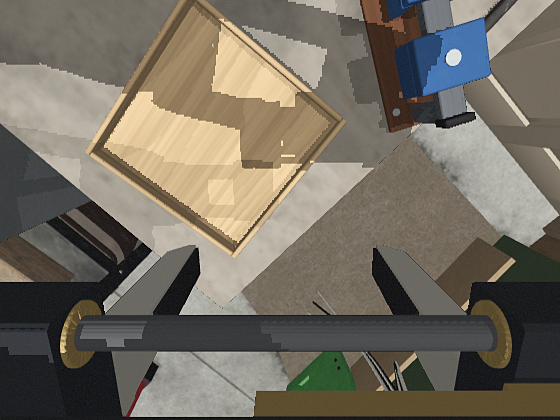

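Wrist view: the tray lies inside (90–345, 0–255) and one saddle is at (450,58). The tray and rail angles come from depth. I'll fit the tray, then move the wrist over the strips.

Add to h.py:
```python
def clouds(fs,zl,zh,box):
    o=[]
    for f in fs:
        P=cloud(f).reshape(-1,3);P=P[(load(f)[0].ravel()>0)]
        o.append(P[(P[:,2]>zl)&(P[:,2]<zh)&(P[:,0]>box[0])&(P[:,0]<box[1])&(P[:,1]>box[2])&(P[:,1]<box[3])])
    return np.vstack(o)
def rect(Q):
    # largest cluster min area rect
    res=.002;i=((Q[:,:2]-Q[:,:2].min(0))/res).astype(int);m=np.zeros(i.max(0)+1,np.uint8);m[i[:,0],i[:,1]]=1
    m2=cv2.dilate(m,np.ones((3,3)));n,l,s,c=cv2.connectedComponentsWithStats(m2);k=1+s[1:,4].argmax()
    q=Q[l[i[:,0],i[:,1]]==k];r=cv2.minAreaRect(q[:,:2].astype(np.float32));return np.round(r[0],4),np.round(r[1],4),round(r[2],2),round(float(np.median(q[:,2])),4)
def go(x,y,z,yaw):
    "closing-axis yaw deg (mod 180); prints tool-axis shift and turn"
    from scipy.spatial.transform import Rotation as Ro
    s=manip.sense();w=s['ee_rot'];M=Ro.from_quat([w[1],w[2],w[3],w[0]]).as_matrix();p=s['tool_pos']
    cy=np.degrees(np.arctan2(M[1,1],M[0,1]));d=(yaw-cy+90)%180-90
    print('now',np.round(p,4),'yaw',round(cy,1),'q6',round(s['qpos'][5],2),'| shift',np.round(M.T@(np.array([x,y,z])-p),4),'turn',round(-np.radians(d),3))
```

Run:
```python
from h import *
for f in('wrist0','scene0','side0'):
    try: print(f,rect(clouds([f],.022,.034,(.3,.66,-.12,.2))))
    except Exception as e: print(e)
```

```text
wrist0 (array([0.4748, 0.0516]), array([0.1973, 0.1974]), 51.56, 0.0277)
scene0 (array([0.4723, 0.0535]), array([0.1981, 0.2017]), 51.21, 0.0271)
side0 (array([0.4733, 0.0531]), array([0.1998, 0.2021]), 51.45, 0.0275)
```

>>> {"op": "nudge_tcp", "data": {"increments": [[0.05,-0.02,-0.02,0.18,0.09],[0.1,-0.04,-0.02,0.36,0.09],[0.15,-0.06,-0.02,0.54,0.09],[0.2,-0.08,-0.02,0.72,0.09],[0.25,-0.1,-0.02,0.9,0.09]]}}

```text
clock: 0.78
tool_pos: [0.451, 0.2472, 0.1999]
ee_rot: [-0.0, 0.942, 0.335, -0.0]
wrist_force: [0.5, -0.1, 0.5]
finger_gap: 0.09
gripper_force: 0.0
```

Run:
```python
from h import *
go(.40,.30,.2,-60)
```

```text
now [0.451  0.2472 0.1999] yaw -50.9 q6 1.17 | shift [-0.0063 -0.0732 -0.0001] turn 0.159
```

>>> {"op": "nudge_tcp", "data": {"increments": [[-0.003,-0.037,0,0.08,0.07],[-0.006,-0.073,0,0.159,0.07],[-0.006,-0.073,0,0.159,0.07]]}}

```text
clock: 1.15
tool_pos: [0.3991, 0.2997, 0.1999]
ee_rot: [-0.0, 0.965, 0.263, -0.0]
wrist_force: [-0.2, -0.2, 0.3]
finger_gap: 0.0708
gripper_force: 0.0
```

Run:
```python
from h import *
p,d=snap('wrist','w1')
im=cv2.imread('pics/w1.png');h=cv2.cvtColor(im,cv2.COLOR_BGR2HSV);H,S,V=cv2.split(h);P=cloud('w1')
m=((H<5)|(H>174))&(S>180)&(V>90)&(P[...,2]<.03)
n,l,st,ce=cv2.connectedComponentsWithStats(m.astype(np.uint8))
for i in range(1,n):
    if st[i,4]>300:
        q=P[(l==i)&(P[...,2]>.004)];r=cv2.minAreaRect(q[:,:2].astype(np.float32));print(st[i],[np.round(a,4) for a in r],np.median(q[:,2]))
go(.40,.30,.2,-60)
```

```text
[ 227   97   32   41 1145] [array([0.4354, 0.3776]), array([0.0441, 0.035 ]), np.float64(30.5145)] 0.008220546108654393
[ 309   98   32   41 1152] [array([0.4818, 0.2966]), array([0.0445, 0.035 ]), np.float64(31.2952)] 0.008185828757540654
now [0.4003 0.2988 0.2   ] yaw -59.5 q6 1.46 | shift [ 0.0003 -0.0012 -0.    ] turn 0.009
```

View pics/w1.png

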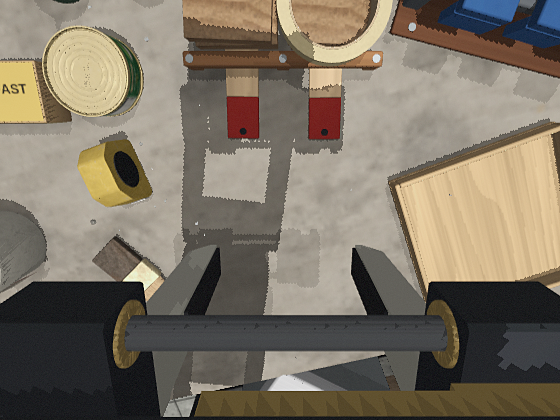

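The wrist view shows both red ends at (243,117) and (324,118), 8 mm high and at 30° yaw, with the tray lower right. The right strip goes first.

Run:
```python
from h import *
go(.4805,.2975,.003,-59.7)
```

```text
now [0.4003 0.2988 0.2   ] yaw -59.5 q6 1.46 | shift [0.0684 0.0417 0.197 ] turn 0.004
```

>>> {"op": "nudge_tcp", "data": {"increments": [[0.035,0.021,0.03,0.004,0.06],[0.068,0.0417,0.07,0.004,0.06],[0.0684,0.0417,0.125,0.004,0.06],[0.0684,0.0417,0.165,0.004,0.06],[0.0684,0.0417,0.165,0.004,0.06]], "grip_n": 30}}

```text
clock: 1.82
tool_pos: [0.4791, 0.2945, 0.0317]
ee_rot: [0.001, 0.966, 0.259, -0.004]
wrist_force: [0.2, -0.1, 0.8]
finger_gap: 0.0601
gripper_force: 0.0
```

Run:
```python
from h import *
snap('wrist','w2')
go(.4805,.2975,.003,-59.7)
```

```text
now [0.481  0.2956 0.0342] yaw -59.9 q6 1.4 | shift [ 0.0006 -0.0019  0.0312] turn -0.004
```

View pics/w2.png

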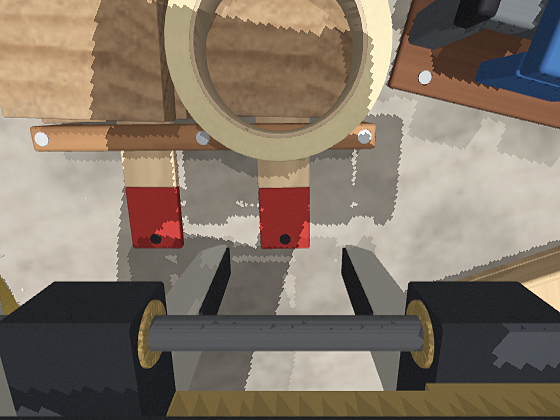

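The fingers (centre about x=286) line up with the right red end at (285,218). Next: descend, close and draw.

>>> {"op": "nudge_tcp", "data": {"increments": [[0.0006,-0.001,0.02,-0.004,0.06],[0.0006,-0.001,0.0312,-0.004,0.06],[0.0006,-0.001,0.0312,-0.004,0.03],[0.0006,-0.001,0.0312,-0.004,0.03],[0.0006,-0.001,0.0312,-0.004,0.03]], "grip_n": 30}}

```text
clock: 2.5
tool_pos: [0.4817, 0.2983, 0.0048]
ee_rot: [-0.0, 0.965, 0.262, 0.001]
wrist_force: [-0.2, -0.1, -0.7]
finger_gap: 0.0346
gripper_force: 0.0
```

>>> {"op": "nudge_tcp", "data": {"increments": [[0,0,0,0,0.03],[0,0,0,0,0.03],[0,0,0,0,0.03]]}}

```text
clock: 2.88
tool_pos: [0.4811, 0.2981, 0.0039]
ee_rot: [-0.0, 0.965, 0.262, -0.0]
wrist_force: [0.8, 0.2, -1.0]
finger_gap: 0.0298
gripper_force: 0.0
```

>>> {"op": "nudge_tcp", "data": {"increments": [[-0.01,0,0,0,0.03],[-0.022,0,0,0,0.03],[-0.034,0,0,0,0.03],[-0.046,0,0,0,0.03],[-0.058,0,0,0,0.03]]}}

```text
clock: 3.5
tool_pos: [0.4302, 0.2683, 0.0039]
ee_rot: [-0.0, 0.965, 0.262, 0.0]
wrist_force: [1.0, -0.3, 0.7]
finger_gap: 0.0302
gripper_force: 0.0
```

The grip missed (gap 0.030, no force). Checking why.

Run:
```python
from h import *
go(0.4817,.2983,.0039,-60)
snap('wrist','w3');snap('scene','s3');snap('side','d3')
for f in('w3','s3','d3'):
  im=cv2.imread(f'pics/{f}.png');h=cv2.cvtColor(im,cv2.COLOR_BGR2HSV);H,S,V=cv2.split(h);P=cloud(f)
  m=((H<5)|(H>174))&(S>180)&(V>90)&(P[...,2]<.03)&(P[...,0]>.3)&(P[...,1]>.2)&(P[...,0]<.6)
  n,l,st,ce=cv2.connectedComponentsWithStats(m.astype(np.uint8))
  for i in range(1,n):
    if st[i,4]>50:
        q=P[(l==i)&(P[...,2]>.004)]
        r=cv2.minAreaRect(q[:,:2].astype(np.float32));print(f,st[i],[np.round(a,4) for a in r],np.median(q[:,2]))
im=cv2.imread('pics/w3.png');s=cv2.resize(cv2.imread('pics/s3.png')[180:300,190:340],None,fx=3,fy=3)
o=np.zeros((600,800,3),np.uint8);o[:360,:450]=s;b=cv2.resize(im[100:330,100:480],None,fx=.92,fy=.92);o[360:360+b.shape[0],:b.shape[1]]=b
cv2.imwrite('pics/c3.png',o)
```

```text
now [0.4302 0.2683 0.0039] yaw -59.7 q6 1.38 | shift [0.0596 0.0001 0.    ] turn 0.006
w3 [  94  102   71   79 2607] [array([0.4358, 0.3776]), array([0.0452, 0.0362]), np.float64(29.5688)] 0.008101073442870886
w3 [ 257  104   61   78 3248] [array([0.4821, 0.2967]), array([0.0453, 0.0355]), np.float64(31.065)] 0.008163901219363149
s3 [275 223  21  13 201] [array([0.4785, 0.2988]), array([0.0424, 0.0354]), np.float64(30.3459)] 0.008246276990039388
s3 [263 252  23  16 252] [array([0.4318, 0.3795]), array([0.0427, 0.0344]), np.float64(30.1913)] 0.008397834562766047
d3 [271 219  19  11 108] [array([0.4801, 0.2974]), array([0.0425, 0.0342]), np.float64(32.9806)] 0.009167642286859123
d3 [273 246  20  12 170] [array([0.434 , 0.3781]), array([0.0436, 0.036 ]), np.float64(30.404)] 0.009053467772937883
```

View pics/c3.png

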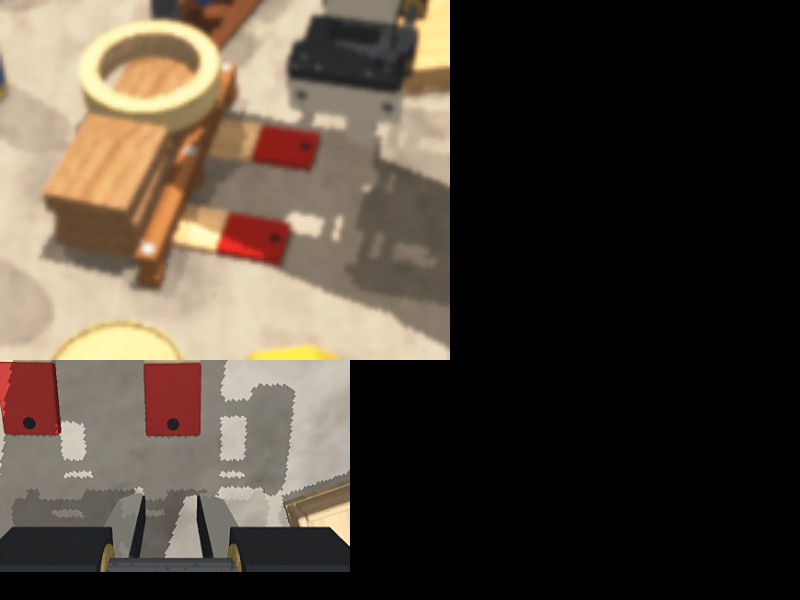

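Nothing moved. The finger tips probably stand back from the pads, so a 30 mm command never reached the strip. I'll go back to the strip and close fully.

>>> {"op": "nudge_tcp", "data": {"increments": [[0,0,-0.012,0,0.06],[0.03,0,-0.012,0,0.06],[0.06,0,-0.012,0,0.06],[0.06,0,-0.012,0,0.06],[0.06,0,-0.003,0,0.06]], "grip_n": 30}}

```text
clock: 4.28
tool_pos: [0.4827, 0.299, 0.0071]
ee_rot: [-0.0, 0.965, 0.262, 0.0]
wrist_force: [0.4, -0.3, -0.5]
finger_gap: 0.0596
gripper_force: 0.0
```

>>> {"op": "nudge_tcp", "data": {"increments": [[0,0,0.004,0,0.06],[0,0,0.004,0,0.0],[0,0,0.004,0,0.0],[0,0,0.004,0,0.0],[0,0,0.004,0,0.0]], "grip_n": 30}}

```text
clock: 4.9
tool_pos: [0.4829, 0.2991, 0.0031]
ee_rot: [-0.0, 0.965, 0.262, 0.0]
wrist_force: [-0.5, -0.7, -1.1]
finger_gap: 0.0246
gripper_force: 0.0
```

>>> {"op": "nudge_tcp", "data": {"increments": [[0,0,0,0,0.0],[0,0,0,0,0.0],[0,0,0,0,0.0]], "grip_n": 30}}

```text
clock: 5.28
tool_pos: [0.4828, 0.2991, 0.0029]
ee_rot: [-0.0, 0.965, 0.262, 0.0]
wrist_force: [0.1, -0.5, 1.3]
finger_gap: 0.0003
gripper_force: 0.0
```

Run:
```python
from h import *
go(0.4805,.2975,.003,-59.7);snap('wrist','w4')
```

```text
now [0.4828 0.2991 0.0029] yaw -59.7 q6 1.4 | shift [-0.0028  0.0002 -0.0001] turn 0.0
```

View pics/w4.png

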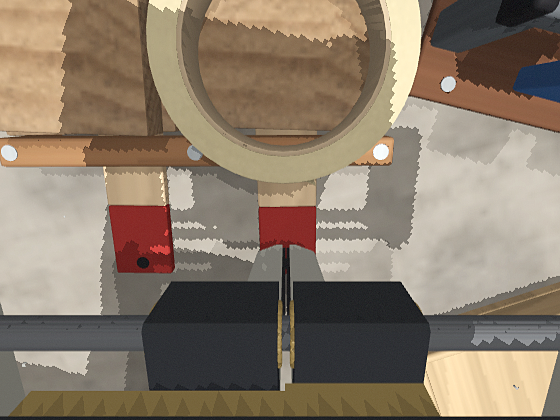

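Run:
```python
from h import *
P=cloud('w4')
for u,v in [(262,270),(270,250),(300,250),(310,270),(285,260),(285,240)]: print((u,v),np.round(P[v,u],4))
print(imaging.camera_info('wrist'), manip.sense())
```

Run:
```python
from h import *
P=cloud('w4');d=load('w4')[0]
for u in (262,270,276,281,285,289,294,300,308): print(u,[(v,*np.round(P[v,u],3)) for v in range(238,262,3)])
snap('scene','s4');snap('side','d4')
a=cv2.resize(cv2.imread('pics/s4.png')[180:280,200:330],None,fx=3,fy=3);b=cv2.resize(cv2.imread('pics/d4.png')[170:270,210:340],None,fx=3,fy=3)
cv2.imwrite('pics/c4.png',np.hstack([a,b]))
```

```text
262 [(238, np.float64(0.476), np.float64(0.312), np.float64(0.008)), (241, np.float64(0.474), np.float64(0.311), np.float64(0.008)), (244, np.float64(0.472), np.float64(0.31), np.float64(0.008)), (247, np.float64(0.471), np.float64(0.309), np.float64(0.009)), (250, np.float64(0.485), np.float64(0.314), np.float64(0.048)), (253, np.float64(0.486), np.float64(0.314), np.float64(0.053)), (256, np.float64(0.486), np.float64(0.313), np.float64(0.056)), (259, np.float64(0.486), np.float64(0.313), np.float64(0.061))]
270 [(238, np.float64(0.478), np.float64(0.307), np.float64(0.008)), (241, np.float64(0.477), np.float64(0.306), np.float64(0.008)), (244, np.float64(0.475), np.float64(0.305), np.float64(0.009)), (247, np.float64(0.487), np.float64(0.31), np.float64(0.045)), (250, np.float64(0.487), np.float64(0.31), np.float64(0.048)), (253, np.float64(0.488), np.float64(0.31), np.float64(0.053)), (256, np.float64(0.487), np.float64(0.31), np.float64(0.055)), (259, np.float64(0.488), np.float64(0.31), np.float64(0.06))]
276 [(238, np.float64(0.48), np.float64(0.304), np.float64(0.008)), (241,
[... 2817 characters left out ...]
 np.float64(0.495), np.float64(0.297), np.float64(0.052)), (256, np.float64(0.495), np.float64(0.297), np.float64(0.055)), (259, np.float64(0.495), np.float64(0.298), np.float64(0.06))]
308 [(238, np.float64(0.491), np.float64(0.287), np.float64(0.009)), (241, np.float64(0.489), np.float64(0.285), np.float64(0.007)), (244, np.float64(0.488), np.float64(0.285), np.float64(0.01)), (247, np.float64(0.485), np.float64(0.283), np.float64(0.008)), (250, np.float64(0.497), np.float64(0.293), np.float64(0.048)), (253, np.float64(0.497), np.float64(0.294), np.float64(0.052)), (256, np.float64(0.497), np.float64(0.294), np.float64(0.057)), (259, np.float64(0.497), np.float64(0.294), np.float64(0.06))]
```

View pics/c4.png

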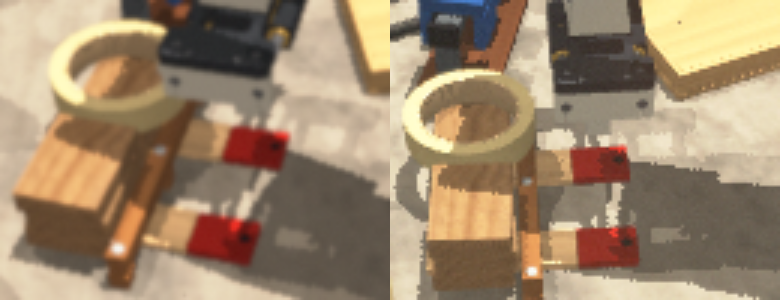

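The depth shows the finger tips end at z≈0.043 while the reported TCP is 0.003. So the fingers really end about 40 mm above the reported TCP, and they closed above the strip. I'll check `tcp_to_grasp`, reopen, then go down in stages watching the force.

```bash
python3 -c "
from plant import manip, imaging, job;print(manip.tcp_to_grasp)"
```

```text
0.0188
```

>>> {"op": "nudge_tcp", "data": {"increments": [[0,0,0,0,0.06],[0,0,0,0,0.06],[0,0,0,0,0.06],[0,0,0.01,0,0.06],[0,0,0.02,0,0.06]], "grip_n": 30}}

```text
clock: 6.05
tool_pos: [0.4826, 0.299, -0.0179]
ee_rot: [0.0, 0.965, 0.262, -0.0]
wrist_force: [-0.7, 0.7, 0.0]
finger_gap: 0.0459
gripper_force: 0.0
```

>>> {"op": "nudge_tcp", "data": {"increments": [[0,0,0.005,0,0.06],[0,0,0.012,0,0.06],[0,0,0.012,0,0.06]], "grip_n": 30}}

```text
clock: 6.42
tool_pos: [0.4823, 0.2989, -0.0299]
ee_rot: [0.0, 0.965, 0.262, -0.001]
wrist_force: [-0.8, 0.3, 0.1]
finger_gap: 0.0602
gripper_force: 0.0
```

Run:
```python
from h import *
p,d=snap('wrist','w5');P=cloud('w5')
go(.4805,.2975,-.0375,-59.7)
# lowest finger points: above .012 near TCP
t=manip.sense()['tool_pos'];m=(np.hypot(P[...,0]-t[0],P[...,1]-t[1])<.06)&(P[...,2]>.01)&(P[...,2]<.05)
v,u=np.nonzero(m)
for s in (u<285,u>=285):
    if s.any():
        k=np.argsort(P[v[s],u[s],2])[:200:20];print(np.round(P[v[s][k],u[s][k]],3).tolist())
```

```text
now [ 0.4826  0.299  -0.0295] yaw -59.7 q6 1.4 | shift [-0.0026  0.0002  0.008 ] turn 0.0
[[0.472, 0.327, 0.01], [0.474, 0.33, 0.011], [0.472, 0.335, 0.012], [0.474, 0.329, 0.013], [0.474, 0.329, 0.014], [0.465, 0.323, 0.014], [0.474, 0.328, 0.015], [0.471, 0.337, 0.016], [0.474, 0.33, 0.016], [0.473, 0.333, 0.017]]
[[0.492, 0.269, 0.01], [0.495, 0.303, 0.011], [0.499, 0.274, 0.012], [0.505, 0.276, 0.013], [0.503, 0.276, 0.013], [0.499, 0.274, 0.014], [0.496, 0.272, 0.015], [0.509, 0.272, 0.016], [0.508, 0.275, 0.016], [0.508, 0.273, 0.017]]
```

Confirmed: no contact at a reported −0.030. Now down 7.5 mm more, close and draw.

>>> {"op": "nudge_tcp", "data": {"increments": [[-0.001,0,0.004,0,0.06],[-0.002,0,0.0075,0,0.06],[-0.002,0,0.0075,0,0.06],[-0.002,0,0.0075,0,0.0],[-0.002,0,0.0075,0,0.0]], "grip_n": 30}}

```text
clock: 7.1
tool_pos: [0.4812, 0.2981, -0.0365]
ee_rot: [-0.0, 0.965, 0.262, 0.0]
wrist_force: [0.0, -0.7, -0.1]
finger_gap: 0.0446
gripper_force: 0.0
```

>>> {"op": "nudge_tcp", "data": {"increments": [[0,0,0,0,0.0],[0,0,0,0,0.0]], "grip_n": 30}}

```text
clock: 7.35
tool_pos: [0.4812, 0.298, -0.0365]
ee_rot: [0.0, 0.965, 0.262, 0.0]
wrist_force: [-0.1, -0.7, 0.8]
finger_gap: 0.0356
gripper_force: 30.0
```

Gripped (35.6 mm, 30 N). Drawing straight out by 105 mm in tool −x.

>>> {"op": "nudge_tcp", "data": {"increments": [[-0.01,0,0,0,0.0],[-0.02,0,0,0,0.0],[-0.03,0,0,0,0.0],[-0.04,0,0,0,0.0],[-0.05,0,0,0,0.0]]}}

```text
clock: 7.98
tool_pos: [0.4377, 0.2726, -0.0364]
ee_rot: [-0.0, 0.965, 0.262, 0.0]
wrist_force: [3.1, 1.5, -0.1]
finger_gap: 0.0355
gripper_force: 30.0
```

>>> {"op": "nudge_tcp", "data": {"increments": [[-0.01,0,0,0,0.0],[-0.02,0,0,0,0.0],[-0.03,0,0,0,0.0],[-0.042,0,0,0,0.0],[-0.055,0,0,0,0.0]]}}

```text
clock: 8.6
tool_pos: [0.3899, 0.2447, -0.0366]
ee_rot: [-0.0, 0.965, 0.262, 0.0]
wrist_force: [1.6, 1.3, 2.4]
finger_gap: 0.0355
gripper_force: 30.0
```

Run:
```python
from h import *
for n in('scene','side','wrist'):snap(n,n+'6')
a=cv2.resize(cv2.imread('pics/scene6.png')[160:290,190:330],None,fx=2.6,fy=2.6);b=cv2.resize(cv2.imread('pics/wrist6.png'),(a.shape[0]*560//420,a.shape[0]))
cv2.imwrite('pics/c6.png',np.hstack([a,b])[:,:800])
```

```text
(no output)
```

View pics/c6.png

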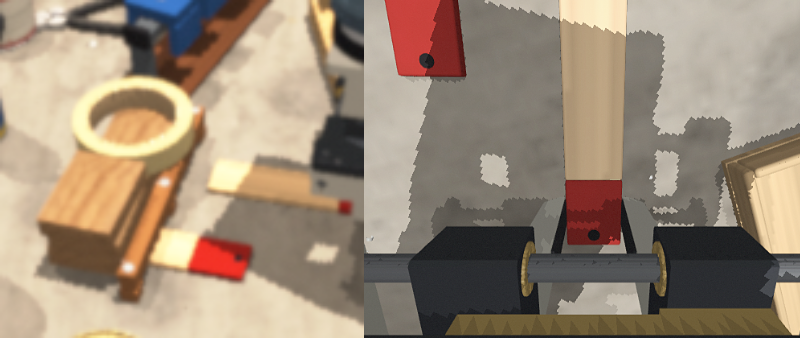

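The right strip is clear of the bar and its stack is standing. I'll regrip at the balance point, 56 mm further along the strip.

>>> {"op": "nudge_tcp", "data": {"increments": [[0,0,0,0,0.055],[0,0,0,0,0.055],[0,0,0,0,0.055],[0.028,0,0,0,0.055],[0.056,0,0,0,0.055]]}}

```text
clock: 9.38
tool_pos: [0.4391, 0.2735, -0.0368]
ee_rot: [0.0, 0.965, 0.262, -0.0]
wrist_force: [-0.3, -0.4, -0.3]
finger_gap: 0.055
gripper_force: 0.0
```

>>> {"op": "nudge_tcp", "data": {"increments": [[0,0,0,0,0.0],[0,0,0,0,0.0],[0,0,0,0,0.0],[0,0,0,0,0.0]], "grip_n": 40}}

```text
clock: 9.88
tool_pos: [0.438, 0.2729, -0.0367]
ee_rot: [0.0, 0.965, 0.262, -0.0]
wrist_force: [0.3, 0.2, -0.2]
finger_gap: 0.0355
gripper_force: 40.0
```

>>> {"op": "nudge_tcp", "data": {"increments": [[0,0,-0.01,0,0.0],[0,0,-0.04,0,0.0],[0,0,-0.08,0,0.0],[0,0,-0.08,0,0.0]]}}

```text
clock: 10.38
tool_pos: [0.4415, 0.2743, 0.047]
ee_rot: [-0.0, 0.965, 0.262, 0.004]
wrist_force: [0.5, -0.6, -0.8]
finger_gap: 0.0351
gripper_force: 40.0
```

Run:
```python
from h import *
for n in('scene','side','wrist'):snap(n,n+'7')
for f in('wrist7','scene7','side7'):
    try: print(f,rect(clouds([f],.022,.034,(.3,.66,-.12,.2))))
    except Exception as e: print(e)
print(rect(clouds(['wrist7'],.06,.11,(.3,.6,.1,.4))))
go(.474,.052,.05,-38.5)
```

```text
wrist7 (array([0.5012, 0.1503]), array([0.0206, 0.1182]), 56.63, 0.0275)
scene7 (array([0.4648, 0.0431]), array([0.1715, 0.2004]), 51.58, 0.027)
side7 (array([0.4561, 0.0325]), array([0.1502, 0.2023]), 50.09, 0.0275)
(array([0.4613, 0.2857]), array([0.1093, 0.0654]), 30.28, 0.0893)
now [0.4381 0.2731 0.043 ] yaw -59.7 q6 1.38 | shift [-0.0806  0.2089 -0.007 ] turn -0.37
```

>>> {"op": "nudge_tcp", "data": {"increments": [[-0.018,0.05,-0.02,-0.09,0],[-0.036,0.1,-0.02,-0.18,0],[-0.054,0.15,-0.02,-0.27,0],[-0.08,0.2,-0.02,-0.37,0],[-0.08,0.2,-0.02,-0.37,0]]}}

```text
clock: 11.15
tool_pos: [0.4701, 0.0569, 0.0621]
ee_rot: [-0.0, 0.902, 0.432, -0.001]
wrist_force: [-0.0, 1.2, -0.7]
finger_gap: 0.0351
gripper_force: 40.0
```

Run:
```python
from h import *
for n in('scene','wrist'):snap(n,n+'8')
for f in('wrist8','scene8'):
    try: print(f,rect(clouds([f],.022,.034,(.3,.66,-.12,.2))))
    except Exception as e: print(e)
go(.5126,.0213,.043,-38.6)
```

```text
wrist8 (array([0.4894, 0.0704]), array([0.1497, 0.197 ]), 51.3, 0.0277)
scene8 (array([0.4728, 0.0532]), array([0.1979, 0.2018]), 51.29, 0.0272)
now [0.4697 0.06   0.0623] yaw -38.7 q6 0.56 | shift [-0.0034  0.0577  0.0191] turn -0.001
```

View pics/wrist8.png

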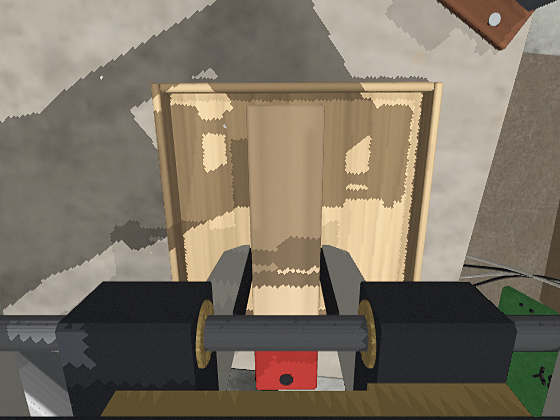

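Strip A hangs level over the tray (far end at (285,106)), and the tray hasn't moved. I'll get the strip's lengthwise offset, then lower it.

Run:
```python
from h import *
px('wrist8',[(285,108),(285,112),(285,385)])
```

```text
wrist8 (285, 108) [0.5196 0.1199 0.1076]
wrist8 (285, 112) [0.5185 0.1185 0.107 ]
wrist8 (285, 385) [0.4236 0.0006 0.1089]
```

>>> {"op": "nudge_tcp", "data": {"increments": [[-0.001,0.02,0,0,0],[-0.003,0.04,0,0,0],[-0.0034,0.0577,0,0,0],[-0.0034,0.0577,0.03,0,0],[-0.0034,0.0577,0.06,0,0]]}}

```text
clock: 11.88
tool_pos: [0.5154, 0.0211, 0.0028]
ee_rot: [0.0, 0.901, 0.435, 0.001]
wrist_force: [-0.6, 0.3, -1.2]
finger_gap: 0.0358
gripper_force: 40.0
```

Run:
```python
from h import *
go(.5126,.0213,-.0305,-38.6)
```

```text
now [0.5154 0.0211 0.0028] yaw -38.5 q6 0.5 | shift [-0.0016 -0.0024  0.0333] turn 0.002
```

>>> {"op": "nudge_tcp", "data": {"increments": [[-0.0016,-0.0024,0.015,0,0],[-0.0016,-0.0024,0.027,0,0],[-0.0016,-0.0024,0.0333,0,0],[-0.0016,-0.0024,0.0333,0,0]]}}

```text
clock: 12.38
tool_pos: [0.5112, 0.0219, -0.0301]
ee_rot: [-0.0, 0.901, 0.435, -0.0]
wrist_force: [-0.4, -0.6, -0.6]
finger_gap: 0.0353
gripper_force: 40.0
```

>>> {"op": "nudge_tcp", "data": {"increments": [[0,0,0,0,0.042],[0,0,0,0,0.042],[0,0,0,0,0.042]]}}

```text
clock: 12.75
tool_pos: [0.5113, 0.0219, -0.0295]
ee_rot: [0.0, 0.901, 0.435, 0.0]
wrist_force: [0.5, -0.3, -0.4]
finger_gap: 0.0418
gripper_force: 0.0
```

>>> {"op": "nudge_tcp", "data": {"increments": [[0,0,-0.03,0,0.042],[0,0,-0.08,0,0.042],[-0.06,-0.03,-0.12,0,0.06],[-0.12,-0.06,-0.12,0,0.06],[-0.12,-0.06,-0.12,0,0.06]]}}

```text
clock: 13.38
tool_pos: [0.3867, -0.035, 0.0906]
ee_rot: [0.0, 0.901, 0.434, -0.0]
wrist_force: [-0.2, -0.9, -0.3]
finger_gap: 0.0594
gripper_force: 0.0
```

Run:
```python
from h import *
for n in('scene','side','wrist'):snap(n,n+'9')
for f in('wrist9','scene9','side9'):
    try: print(f,rect(clouds([f],.022,.034,(.3,.66,-.12,.2))))
    except Exception as e: print(e)
print('stripA',rect(clouds(['wrist9'],.0105,.018,(.35,.6,-.07,.17))))
# left strip red + stack tops
f='wrist9'
go(.4342,.3783,.04,-59.7)
```

```text
wrist9 (array([0.4544, 0.0257]), array([0.1303, 0.1981]), 51.27, 0.0276)
scene9 (array([0.4725, 0.0534]), array([0.197, 0.205]), 51.45, 0.027)
side9 (array([0.4739, 0.0521]), array([0.2004, 0.2027]), 51.37, 0.0275)
stripA (array([0.4982, 0.0041]), array([0.1159, 0.0365]), 51.62, 0.0142)
now [ 0.3899 -0.035   0.0905] yaw -38.6 q6 0.3 | shift [ 0.3507 -0.2232  0.0505] turn 0.369
```

View pics/wrist9.png

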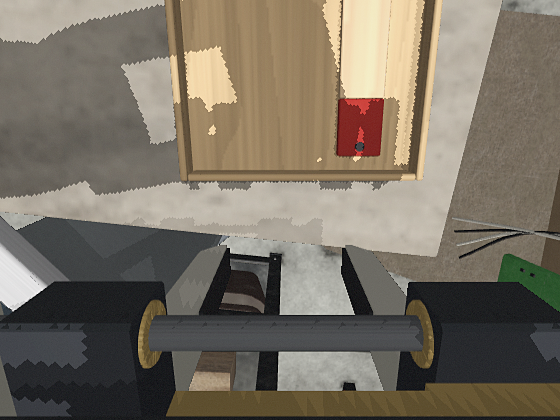

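shift [.3507,-.2232], turn .369; split into 2 calls: 5 rows for .25/-.16/.369 etc.

Strip A lies flat in the tray (red end at (360,127)). Now the left strip.

>>> {"op": "nudge_tcp", "data": {"increments": [[0.045,-0.03,0.01,0.07,0.06],[0.09,-0.06,0.02,0.14,0.06],[0.14,-0.09,0.03,0.22,0.06],[0.19,-0.12,0.04,0.3,0.06],[0.24,-0.15,0.05,0.369,0.06]]}}

```text
clock: 14.15
tool_pos: [0.4225, 0.2502, 0.0391]
ee_rot: [-0.0, 0.965, 0.261, 0.0]
wrist_force: [1.3, -0.6, 0.9]
finger_gap: 0.06
gripper_force: 0.0
```

Run:
```python
from h import *
go(.4348,.3780,0,-59.7)
```

```text
now [0.4225 0.2502 0.0391] yaw -59.7 q6 1.35 | shift [ 0.0751 -0.1042  0.0392] turn -0.0
```

>>> {"op": "nudge_tcp", "data": {"increments": [[0.025,-0.035,0,0,0.06],[0.05,-0.07,0,0,0.06],[0.0751,-0.1042,0.01,0,0.06],[0.0751,-0.1042,0.0392,0,0.06],[0.0751,-0.1042,0.0392,0,0.06]]}}

```text
clock: 14.78
tool_pos: [0.4313, 0.3752, -0.0023]
ee_rot: [0.001, 0.965, 0.263, -0.003]
wrist_force: [0.8, 0.6, 0.4]
finger_gap: 0.06
gripper_force: 0.0
```

Run:
```python
from h import *
snap('wrist','w10')
im=cv2.imread('pics/w10.png');h=cv2.cvtColor(im,cv2.COLOR_BGR2HSV);H,S,V=cv2.split(h);P=cloud('w10')
m=((H<5)|(H>174))&(S>180)&(V>90)&(P[...,2]<.03)
n,l,st,ce=cv2.connectedComponentsWithStats(m.astype(np.uint8));i=1+st[1:,4].argmax()
q=P[(l==i)&(P[...,2]>.004)];print(st[i],[np.round(a,4) for a in cv2.minAreaRect(q[:,:2].astype(np.float32))])
go(.4348,.3780,-.0368,-59.7)
```

```text
[ 256  198   59   70 2793] [array([0.4358, 0.3778]), array([0.0451, 0.0353]), np.float64(29.087)]
now [ 0.4323  0.3751 -0.0008] yaw -59.6 q6 1.56 | shift [ 0.0037 -0.0013  0.036 ] turn 0.002
```

>>> {"op": "nudge_tcp", "data": {"increments": [[0.003,-0.001,0.018,0,0.06],[0.003,-0.001,0.036,0,0.06],[0.003,-0.001,0.036,0,0.06],[0.003,-0.001,0.036,0,0.0],[0.003,-0.001,0.036,0,0.0]], "grip_n": 30}}

```text
clock: 15.45
tool_pos: [0.4361, 0.3771, -0.0342]
ee_rot: [-0.0, 0.965, 0.262, 0.001]
wrist_force: [-0.5, 0.2, -1.0]
finger_gap: 0.0447
gripper_force: 0.0
```

>>> {"op": "nudge_tcp", "data": {"increments": [[0,0,0,0,0.0],[0,0,0,0,0.0],[0,0,0,0,0.0]], "grip_n": 30}}

```text
clock: 15.82
tool_pos: [0.4358, 0.3771, -0.0344]
ee_rot: [-0.0, 0.965, 0.262, 0.001]
wrist_force: [-1.8, -0.5, 5.3]
finger_gap: 0.035
gripper_force: 30.0
```

>>> {"op": "nudge_tcp", "data": {"increments": [[-0.01,0,0,0,0.0],[-0.02,0,0,0,0.0],[-0.03,0,0,0,0.0],[-0.04,0,0,0,0.0],[-0.05,0,0,0,0.0]]}}

```text
clock: 16.45
tool_pos: [0.3932, 0.3521, -0.0344]
ee_rot: [-0.0, 0.965, 0.262, 0.002]
wrist_force: [4.5, 2.3, 3.4]
finger_gap: 0.0354
gripper_force: 30.0
```

>>> {"op": "nudge_tcp", "data": {"increments": [[-0.01,0,0,0,0.0],[-0.02,0,0,0,0.0],[-0.03,0,0,0,0.0],[-0.042,0,0,0,0.0],[-0.055,0,0,0,0.0]]}}

```text
clock: 17.08
tool_pos: [0.3452, 0.3239, -0.0345]
ee_rot: [-0.0, 0.965, 0.262, 0.001]
wrist_force: [3.4, 2.8, 6.6]
finger_gap: 0.035
gripper_force: 30.0
```

```bash
python3 -c "
from h import *
snap('wrist','w11');snap('scene','s11');snap('side','d11')"
```

```text
(no output)
```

View pics/d11.png

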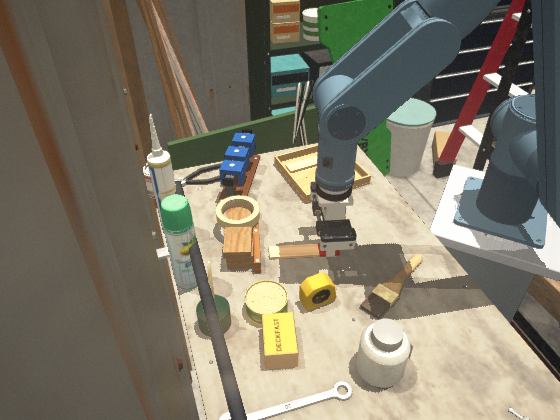

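The left strip is out (free end at (270,252)), both stacks are standing, and the tape measure is untouched at (318,291). Regrip at the balance point and lift.

>>> {"op": "nudge_tcp", "data": {"increments": [[0,0,0,0,0.055],[0,0,0,0,0.055],[0,0,0.001,0,0.055],[0.028,0,0.001,0,0.055],[0.056,0,0.001,0,0.055]]}}

```text
clock: 17.85
tool_pos: [0.3929, 0.352, -0.0366]
ee_rot: [0.0, 0.965, 0.262, -0.001]
wrist_force: [0.3, -0.2, 0.1]
finger_gap: 0.0552
gripper_force: 0.0
```

>>> {"op": "nudge_tcp", "data": {"increments": [[0,0,0,0,0.0],[0,0,0,0,0.0],[0,0,0,0,0.0],[0,0,0,0,0.0]], "grip_n": 40}}

```text
clock: 18.35
tool_pos: [0.3922, 0.3516, -0.0362]
ee_rot: [0.0, 0.965, 0.262, -0.0]
wrist_force: [-0.2, 0.1, -0.6]
finger_gap: 0.0351
gripper_force: 40.0
```

>>> {"op": "nudge_tcp", "data": {"increments": [[0,0,-0.02,0,0.0],[0,0,-0.06,0,0.0],[-0.02,0.03,-0.1,0,0.0],[-0.05,0.08,-0.1,-0.12,0.0],[-0.08,0.13,-0.1,-0.24,0.0]]}}

```text
clock: 18.98
tool_pos: [0.3897, 0.1982, 0.0646]
ee_rot: [0.0, 0.926, 0.378, 0.001]
wrist_force: [1.0, -0.1, -0.8]
finger_gap: 0.0354
gripper_force: 40.0
```

Run:
```python
from h import *
for n in('scene','side'):snap(n,n+'12')
for f in('scene12','side12'):
    print(f,rect(clouds([f],.022,.034,(.3,.66,-.12,.2))))
c=np.array([.4733,.0530]);ux=np.array([.624,.7815]);uy=np.array([-.7815,.624])
g=c+.008*uy;print(g);go(*g,.06,-38.6)
```

```text
scene12 (array([0.4721, 0.0537]), array([0.1968, 0.2001]), 51.53, 0.0269)
side12 (array([0.4728, 0.0534]), array([0.1989, 0.2032]), 51.33, 0.0273)
[0.467048 0.057992]
now [0.3888 0.195  0.0639] yaw -45.9 q6 1.01 | shift [-0.0391  0.1529  0.004 ] turn -0.128
```

>>> {"op": "nudge_tcp", "data": {"increments": [[-0.01,0.05,0,-0.06,0.0],[-0.025,0.1,0,-0.128,0.0],[-0.0391,0.1529,0,-0.128,0.0],[-0.0391,0.1529,0,-0.128,0.0],[-0.0391,0.1529,0.03,-0.128,0.0]]}}

```text
clock: 19.7
tool_pos: [0.4702, 0.0627, 0.0351]
ee_rot: [0.001, 0.901, 0.433, 0.002]
wrist_force: [0.5, -0.2, -1.0]
finger_gap: 0.0355
gripper_force: 40.0
```

Run:
```python
from h import *
snap('wrist','w13');print(rect(clouds(['w13'],.022,.034,(.3,.66,-.12,.2))))
g=[.4668,.0583];go(*g,-.0300,-38.6)
```

```text
(array([0.4948, 0.0769]), array([0.1325, 0.1973]), 51.35, 0.0277)
now [0.4659 0.0634 0.0306] yaw -38.6 q6 0.57 | shift [-0.0033  0.0042  0.0606] turn -0.0
```

>>> {"op": "nudge_tcp", "data": {"increments": [[-0.0033,0.003,0.02,0,0.0],[-0.0033,0.003,0.04,0,0.0],[-0.0033,0.003,0.053,0,0.0],[-0.0033,0.003,0.0595,0,0.0],[-0.0033,0.003,0.0595,0,0.0]]}}

```text
clock: 20.38
tool_pos: [0.4683, 0.0584, -0.0257]
ee_rot: [-0.0, 0.901, 0.434, -0.0]
wrist_force: [0.3, -0.1, -1.1]
finger_gap: 0.035
gripper_force: 40.0
```

>>> {"op": "nudge_tcp", "data": {"increments": [[0,0.004,0,0,0.0],[0,0.009,0,0,0.0],[0,0.014,0,0,0.0],[0,0.014,0,0,0.0]]}}

```text
clock: 20.88
tool_pos: [0.4801, 0.0489, -0.0255]
ee_rot: [0.0, 0.901, 0.434, 0.0]
wrist_force: [-0.5, 0.7, -0.5]
finger_gap: 0.0348
gripper_force: 40.0
```

>>> {"op": "nudge_tcp", "data": {"increments": [[0,0,0,0,0.042],[0,0,0,0,0.042],[0,0,0,0,0.042],[0,0,-0.03,0,0.042],[0,0,-0.09,0,0.042]]}}

```text
clock: 21.5
tool_pos: [0.4773, 0.0495, 0.0634]
ee_rot: [-0.001, 0.901, 0.434, -0.002]
wrist_force: [0.8, -0.8, 0.5]
finger_gap: 0.0422
gripper_force: 0.0
```

>>> {"op": "nudge_tcp", "data": {"increments": [[-0.04,0,-0.03,0,0.09],[-0.09,0,-0.06,0,0.09],[-0.13,0,-0.08,0,0.09],[-0.13,0,-0.08,0,0.09]]}}

```text
clock: 22.0
tool_pos: [0.3986, -0.0543, 0.146]
ee_rot: [0.002, 0.902, 0.433, 0.001]
wrist_force: [0.6, 0.1, 1.4]
finger_gap: 0.0774
gripper_force: 0.0
```

Run:
```python
from h import *
for n in('scene','side','wrist'):snap(n,n+'14')
for f in('wrist14','scene14','side14'):
    print(f,rect(clouds([f],.022,.034,(.3,.66,-.12,.2))),rect(clouds([f],.0105,.018,(.35,.6,-.07,.17))))
P=clouds(['wrist14'],.0105,.018,(.35,.6,-.07,.17));c=np.array([.4733,.0530]);ux=np.array([.624,.7815]);uy=np.array([-.7815,.624])
q=P[:,:2]-c;a=q@ux;b=q@uy;print(a.min(),a.max(),np.histogram(b,bins=np.arange(-.1,.1,.005)))
```

```text
wrist14 (array([0.4567, 0.0286]), array([0.1386, 0.1977]), 51.41, 0.0277) (array([0.4856, 0.0197]), array([0.1227, 0.0806]), 51.39, 0.0142)
scene14 (array([0.4729, 0.0534]), array([0.1972, 0.202 ]), 51.61, 0.0271) (array([0.4953, 0.0368]), array([0.1622, 0.085 ]), 51.1, 0.0142)
side14 (array([0.474 , 0.0522]), array([0.1996, 0.2046]), 51.66, 0.0274) (array([0.4703, 0.0459]), array([0.1792, 0.1533]), 51.68, 0.0149)
-0.0929622335210239 0.04337139902148806 (array([  9, 300,   0,   1,   5,
[... 238 characters left out ...]
0e-02, -8.50000000e-02,
       -8.00000000e-02, -7.50000000e-02, -7.00000000e-02, -6.50000000e-02,
       -6.00000000e-02, -5.50000000e-02, -5.00000000e-02, -4.50000000e-02,
       -4.00000000e-02, -3.50000000e-02, -3.00000000e-02, -2.50000000e-02,
       -2.00000000e-02, -1.50000000e-02, -1.00000000e-02, -5.00000000e-03,
        8.32667268e-17,  5.00000000e-03,  1.00000000e-02,  1.50000000e-02,
        2.00000000e-02,  2.50000000e-02,  3.00000000e-02,  3.50000000e-02,
        4.00000000e-02,  4.50000000e-02,  5.00000000e-02,  5.50000000e-02,
        6.00000000e-02,  6.50000000e-02,  7.00000000e-02,  7.50000000e-02,
        8.00000000e-02,  8.50000000e-02,  9.00000000e-02,  9.50000000e-02]))
```

Both strips lie flat side by side, at y_t −70…−34 mm and −26…+10 mm. The row at y_t=+51 mm is free for the saddles, so next I'll look at them from the wrist.

Run:
```python
from h import *
go(.67,.11,.15,17)
```

```text
now [ 0.3986 -0.052   0.144 ] yaw -38.6 q6 0.26 | shift [ 0.2958  0.1113 -0.0059] turn -0.97
```

>>> {"op": "nudge_tcp", "data": {"increments": [[0.055,0.02,-0.005,-0.18,0.09],[0.11,0.04,-0.005,-0.36,0.09],[0.17,0.06,-0.005,-0.54,0.09],[0.23,0.085,-0.005,-0.72,0.09],[0.285,0.11,-0.005,-0.9,0.09]]}}

```text
clock: 22.78
tool_pos: [0.6623, 0.1049, 0.1473]
ee_rot: [-0.001, 0.619, 0.785, -0.001]
wrist_force: [-0.4, -0.3, 0.9]
finger_gap: 0.0902
gripper_force: 0.0
```

>>> {"op": "nudge_tcp", "data": {"increments": [[0,0,0,-0.07,0.09],[0,0,0,-0.07,0.09],[0,0,0,-0.07,0.09]]}}

```text
clock: 23.15
tool_pos: [0.6604, 0.1022, 0.1486]
ee_rot: [-0.001, 0.595, 0.804, -0.0]
wrist_force: [-0.6, -0.5, -0.1]
finger_gap: 0.09
gripper_force: 0.0
```

Run:
```python
from h import *
snap('wrist','w15')
im=cv2.imread('pics/w15.png');h=cv2.cvtColor(im,cv2.COLOR_BGR2HSV);H,S,V=cv2.split(h);P=cloud('w15')
m=(H>100)&(H<125)&(S>120)&(V>50)&(P[...,2]>.095)&(P[...,2]<.108)
m=cv2.morphologyEx(m.astype(np.uint8),cv2.MORPH_CLOSE,np.ones((5,5)))
n,l,st,ce=cv2.connectedComponentsWithStats(m)
for i in range(1,n):
    if st[i,4]>150:
        q=P[(l==i)&(P[...,2]>.095)];r=cv2.minAreaRect(q[:,:2].astype(np.float32));print(st[i],[np.round(a,4) for a in r],np.round(np.median(q[:,2]),4))
go(.679,.1183,.07,17)
```

```text
[ 278    0   82   49 3633] [array([0.6493, 0.2165]), array([0.0551, 0.0719]), np.float64(16.8612)] 0.0991
[ 282   78   79   64 4480] [array([0.6625, 0.1837]), array([0.0557, 0.0437]), np.float64(15.8359)] 0.0991
[ 280  173   72   55 3627] [array([0.6739, 0.1396]), array([0.0554, 0.0894]), np.float64(16.7767)] 0.0992
now [0.6605 0.1018 0.1492] yaw 17.0 q6 -0.31 | shift [0.0103 0.0226 0.0792] turn -0.0
```

Saddle tops are at z=0.099, yaw about 16.8°. I'll grip saddle 0 (nearest the tray) with the tips at z≈0.075.

>>> {"op": "nudge_tcp", "data": {"increments": [[0.0103,0.0235,0,0,0.085],[0.0103,0.0235,0.04,0,0.085],[0.0103,0.0235,0.085,0,0.085],[0.0103,0.0235,0.1145,0,0.085],[0.0103,0.0235,0.1145,0,0.085]]}}

```text
clock: 23.82
tool_pos: [0.678, 0.1178, 0.0327]
ee_rot: [-0.002, 0.595, 0.804, -0.002]
wrist_force: [-0.6, -0.1, 1.0]
finger_gap: 0.0852
gripper_force: 0.0
```

>>> {"op": "nudge_tcp", "data": {"increments": [[0,0,0,0,0.0],[0,0,0,0,0.0],[0,0,0,0,0.0],[0,0,0,0,0.0]], "grip_n": 40}}

```text
clock: 24.32
tool_pos: [0.6809, 0.1182, 0.0362]
ee_rot: [0.001, 0.595, 0.804, 0.0]
wrist_force: [-1.6, -1.3, 5.3]
finger_gap: 0.0557
gripper_force: 40.0
```

Run:
```python
from h import *
go(.680,.118,.0345,16.8)
```

```text
now [0.6809 0.1182 0.0362] yaw 17.0 q6 -0.29 | shift [ 0.0001 -0.0009  0.0017] turn 0.004
```

>>> {"op": "nudge_tcp", "data": {"increments": [[0,0,-0.015,0,0.0],[0,0,-0.035,0,0.0],[0,0,-0.065,0,0.0],[0,0,-0.09,0,0.0],[0,0,-0.09,0,0.0]]}}

```text
clock: 24.95
tool_pos: [0.6823, 0.1184, 0.128]
ee_rot: [0.002, 0.594, 0.804, 0.002]
wrist_force: [-0.4, -0.0, -1.5]
finger_gap: 0.0557
gripper_force: 40.0
```

Run:
```python
from h import *
for n in('scene','side'):snap(n,n+'16')
for f in('scene16','side16'): print(f,rect(clouds([f],.022,.034,(.3,.66,-.12,.2))))
c=np.array([.4733,.0530]);ux=np.array([.624,.7815]);uy=np.array([-.7815,.624])
for k in(-.058,0,.058):print(c+.051*uy+k*ux)
g=c+.051*uy-.058*ux;go(*g,.1262,-38.6)
```

```text
scene16 (array([0.4724, 0.0534]), array([0.1984, 0.2026]), 51.77, 0.0271)
side16 (array([0.4738, 0.0517]), array([0.2013, 0.2034]), 51.1, 0.0274)
[0.3972515 0.039497 ]
[0.4334435 0.084824 ]
[0.4696355 0.130151 ]
now [0.6801 0.1182 0.1244] yaw 17.0 q6 -0.29 | shift [ 0.0076 -0.2935 -0.0016] turn 0.971
```

>>> {"op": "nudge_tcp", "data": {"increments": [[0.002,-0.055,0,0.18,0.0],[0.003,-0.11,0,0.36,0.0],[0.005,-0.17,0,0.54,0.0],[0.006,-0.23,0,0.72,0.0],[0.0076,-0.2935,0,0.9,0.0]]}}

```text
clock: 25.68
tool_pos: [0.3957, 0.0396, 0.1234]
ee_rot: [-0.001, 0.886, 0.463, -0.001]
wrist_force: [0.3, -2.2, -0.2]
finger_gap: 0.0554
gripper_force: 40.0
```

>>> {"op": "nudge_tcp", "data": {"increments": [[0,0,0,0.071,0.0],[0,0,0,0.071,0.0],[0,0,0.03,0.071,0.0]]}}

```text
clock: 26.05
tool_pos: [0.4013, 0.0394, 0.0958]
ee_rot: [0.001, 0.901, 0.435, 0.002]
wrist_force: [0.1, 0.1, -1.5]
finger_gap: 0.0556
gripper_force: 40.0
```

Run:
```python
from h import *
snap('wrist','w17');print(rect(clouds(['w17'],.022,.034,(.3,.66,-.12,.2))))
go(.3973,.0395,-.009,-38.6)
```

```text
(array([0.4747, 0.0517]), array([0.1964, 0.1971]), 51.49, 0.0276)
now [0.3975 0.04   0.0914] yaw -38.5 q6 0.49 | shift [-0.0003  0.0005  0.1004] turn 0.002
```

>>> {"op": "nudge_tcp", "data": {"increments": [[0,0,0.04,0,0.0],[0,0,0.075,0,0.0],[0,0,0.092,0,0.0],[0,0,0.0985,0,0.0],[0,0,0.0985,0,0.0]]}}

```text
clock: 26.72
tool_pos: [0.3988, 0.0398, -0.0038]
ee_rot: [-0.0, 0.901, 0.434, -0.0]
wrist_force: [0.2, -0.5, -1.9]
finger_gap: 0.0555
gripper_force: 40.0
```

>>> {"op": "nudge_tcp", "data": {"increments": [[0,0,0,0,0.075],[0,0,0,0,0.075],[0,0,0,0,0.075],[0,0,-0.04,0,0.075],[0,0,-0.1,0,0.085]]}}

```text
clock: 27.35
tool_pos: [0.397, 0.0399, 0.0965]
ee_rot: [-0.001, 0.901, 0.434, -0.002]
wrist_force: [0.6, -0.2, 0.4]
finger_gap: 0.0812
gripper_force: 0.0
```

Run:
```python
from h import *
for n in('scene','side'):snap(n,n+'18')
for f in('scene18','side18'): print(f,rect(clouds([f],.022,.034,(.3,.66,-.12,.2))),rect(clouds([f],.045,.065,(.3,.55,-.12,.17))))
go(.6615,.184,.127,16.8)
```

```text
scene18 (array([0.473 , 0.0525]), array([0.1991, 0.2016]), 51.05, 0.0271) (array([0.3977, 0.0412]), array([0.0452, 0.0578]), 50.72, 0.0541)
side18 (array([0.4732, 0.053 ]), array([0.1995, 0.2029]), 51.34, 0.0275) (array([0.3996, 0.0398]), array([0.0476, 0.0609]), 54.39, 0.0543)
now [0.4031 0.039  0.102 ] yaw -38.6 q6 0.49 | shift [ 0.2746  0.1119 -0.0224] turn -0.967
```

Saddle 0 stands in the tray (top at 0.054). Saddle 1 next.

>>> {"op": "nudge_tcp", "data": {"increments": [[0.05,0.02,-0.04,-0.18,0.085],[0.1,0.04,-0.04,-0.36,0.085],[0.16,0.065,-0.04,-0.54,0.085],[0.22,0.09,-0.04,-0.72,0.085],[0.2746,0.1119,-0.04,-0.9,0.085]]}}

```text
clock: 28.08
tool_pos: [0.6576, 0.1849, 0.1356]
ee_rot: [-0.0, 0.62, 0.784, -0.0]
wrist_force: [0.6, -0.6, 0.9]
finger_gap: 0.0847
gripper_force: 0.0
```

>>> {"op": "nudge_tcp", "data": {"increments": [[0,0,0,-0.067,0.085],[0,0,0,-0.067,0.085]]}}

```text
clock: 28.32
tool_pos: [0.6558, 0.1842, 0.1345]
ee_rot: [-0.001, 0.596, 0.803, -0.001]
wrist_force: [-0.7, 0.0, -0.0]
finger_gap: 0.0847
gripper_force: 0.0
```

Run:
```python
from h import *
go(.6615,.184,.0350,16.8)
```

```text
now [0.6558 0.1842 0.1345] yaw 16.8 q6 -0.18 | shift [-0.0019  0.0057  0.0995] turn 0.0
```

>>> {"op": "nudge_tcp", "data": {"increments": [[-0.001,0.005,0.02,0,0.085],[-0.001,0.005,0.06,0,0.085],[-0.001,0.005,0.0985,0,0.085],[-0.001,0.005,0.0985,0,0.085],[-0.001,0.005,0.0985,0,0.085]]}}

```text
clock: 28.95
tool_pos: [0.6619, 0.1842, 0.0391]
ee_rot: [0.001, 0.596, 0.803, 0.001]
wrist_force: [-0.2, 0.4, 0.4]
finger_gap: 0.0849
gripper_force: 0.0
```

>>> {"op": "nudge_tcp", "data": {"increments": [[0,0,0,0,0.0],[0,0,0,0,0.0],[0,0,0,0,0.0],[0,0,0,0,0.0]], "grip_n": 40}}

```text
clock: 29.45
tool_pos: [0.6616, 0.1845, 0.0385]
ee_rot: [0.0, 0.596, 0.803, 0.0]
wrist_force: [-0.8, -0.2, 2.8]
finger_gap: 0.0557
gripper_force: 39.9
```

>>> {"op": "nudge_tcp", "data": {"increments": [[0,0,-0.015,0,0.0],[0,0,-0.035,0,0.0],[0,0,-0.065,0,0.0],[0,0,-0.09,0,0.0],[0,0,-0.09,0,0.0]]}}

```text
clock: 30.08
tool_pos: [0.6631, 0.1847, 0.1311]
ee_rot: [0.002, 0.596, 0.803, 0.002]
wrist_force: [1.2, -0.5, -2.0]
finger_gap: 0.0557
gripper_force: 39.9
```

Run:
```python
from h import *
for n in('scene','side'):snap(n,n+'19')
for f in('scene19','side19'): print(f,rect(clouds([f],.022,.034,(.3,.66,-.12,.2))),rect(clouds([f],.045,.065,(.3,.55,-.12,.17))))
go(.4334,.0848,.127,-38.6)
```

```text
scene19 (array([0.4726, 0.0529]), array([0.1984, 0.2005]), 51.43, 0.0271) (array([0.3975, 0.0417]), array([0.0445, 0.0574]), 52.9, 0.054)
side19 (array([0.4736, 0.0528]), array([0.2003, 0.203 ]), 50.62, 0.0275) (array([0.4001, 0.0409]), array([0.0461, 0.0615]), 55.28, 0.0543)
now [0.6609 0.1844 0.1275] yaw 16.8 q6 -0.18 | shift [-0.0295 -0.2466  0.0006] turn 0.967
```

>>> {"op": "nudge_tcp", "data": {"increments": [[-0.005,-0.05,0,0.18,0.0],[-0.01,-0.1,0,0.36,0.0],[-0.018,-0.15,0,0.54,0.0],[-0.024,-0.2,0,0.72,0.0],[-0.0295,-0.2466,0,0.9,0.0]]}}

```text
clock: 30.8
tool_pos: [0.4308, 0.0843, 0.1264]
ee_rot: [-0.001, 0.887, 0.461, -0.001]
wrist_force: [0.6, -0.1, -1.0]
finger_gap: 0.0559
gripper_force: 39.9
```

>>> {"op": "nudge_tcp", "data": {"increments": [[0,0,0,0.067,0.0],[0,0,0,0.067,0.0],[0,0,0.03,0.067,0.0],[0,0,0.03,0.067,0.0]]}}

```text
clock: 31.3
tool_pos: [0.4318, 0.0851, 0.0957]
ee_rot: [-0.001, 0.901, 0.434, -0.003]
wrist_force: [0.2, 0.1, -1.5]
finger_gap: 0.0561
gripper_force: 39.9
```

Run:
```python
from h import *
snap('wrist','w20');print(rect(clouds(['w20'],.022,.034,(.3,.66,-.12,.2))))
go(.4340,.0850,-.0060,-38.6)
```

```text
(array([0.4826, 0.0615]), array([0.171 , 0.1971]), 51.52, 0.0277)
now [0.4329 0.085  0.0969] yaw -38.5 q6 0.61 | shift [0.0009 0.0012 0.1029] turn 0.001
```

>>> {"op": "nudge_tcp", "data": {"increments": [[0.001,0.001,0.04,0,0.0],[0.001,0.001,0.075,0,0.0],[0.001,0.001,0.095,0,0.0],[0.001,0.001,0.102,0,0.0],[0.001,0.001,0.102,0,0.0]]}}

```text
clock: 31.98
tool_pos: [0.4358, 0.085, -0.0038]
ee_rot: [0.0, 0.901, 0.434, 0.0]
wrist_force: [0.3, -0.6, -1.3]
finger_gap: 0.0557
gripper_force: 39.9
```

>>> {"op": "nudge_tcp", "data": {"increments": [[0,0,0,0,0.075],[0,0,0,0,0.075],[0,0,0,0,0.075],[0,0,-0.04,0,0.075],[0,0,-0.1,0,0.085]]}}

```text
clock: 32.6
tool_pos: [0.4335, 0.085, 0.0958]
ee_rot: [-0.001, 0.901, 0.434, -0.002]
wrist_force: [0.9, -0.5, -0.1]
finger_gap: 0.0808
gripper_force: 0.0
```

Run:
```python
from h import *
for n in('scene','side'):snap(n,n+'21')
for f in('scene21','side21'): print(f,rect(clouds([f],.022,.034,(.3,.66,-.12,.2))),rect(clouds([f],.045,.065,(.3,.55,-.12,.17))))
go(.6405,.2445,.135,16.8)
```

```text
scene21 (array([0.4719, 0.0538]), array([0.1973, 0.2005]), 51.47, 0.0272) (array([0.3981, 0.0412]), array([0.0449, 0.0587]), 49.67, 0.054)
side21 (array([0.4733, 0.0524]), array([0.2007, 0.2023]), 51.38, 0.0273) (array([0.4357, 0.0855]), array([0.0461, 0.0597]), 49.06, 0.0545)
now [0.4399 0.0848 0.1017] yaw -38.6 q6 0.61 | shift [ 0.2501  0.0576 -0.031 ] turn -0.967
```

>>> {"op": "nudge_tcp", "data": {"increments": [[0.05,0.01,-0.04,-0.18,0.085],[0.1,0.022,-0.04,-0.36,0.085],[0.15,0.034,-0.04,-0.54,0.085],[0.2,0.046,-0.04,-0.72,0.085],[0.25,0.0576,-0.04,-0.9,0.085]]}}

```text
clock: 33.33
tool_pos: [0.6372, 0.2455, 0.1352]
ee_rot: [-0.0, 0.62, 0.784, -0.0]
wrist_force: [1.2, 0.1, 0.5]
finger_gap: 0.0848
gripper_force: 0.0
```

>>> {"op": "nudge_tcp", "data": {"increments": [[0,0,0,-0.067,0.085],[0,0,0,-0.067,0.085]]}}

```text
clock: 33.58
tool_pos: [0.6358, 0.2447, 0.1345]
ee_rot: [-0.001, 0.596, 0.803, -0.001]
wrist_force: [-0.0, -0.2, -1.3]
finger_gap: 0.0849
gripper_force: 0.0
```

Run:
```python
from h import *
go(.6405,.2445,.0350,16.8)
```

```text
now [0.6358 0.2447 0.1345] yaw 16.8 q6 -0.09 | shift [-0.0015  0.0046  0.0995] turn 0.0
```

>>> {"op": "nudge_tcp", "data": {"increments": [[-0.001,0.004,0.02,0,0.085],[-0.001,0.004,0.06,0,0.085],[-0.001,0.004,0.0985,0,0.085],[-0.001,0.004,0.0985,0,0.085],[-0.001,0.004,0.0985,0,0.085]]}}

```text
clock: 34.2
tool_pos: [0.6408, 0.2445, 0.0383]
ee_rot: [0.0, 0.596, 0.803, 0.0]
wrist_force: [1.1, -0.2, 0.4]
finger_gap: 0.0851
gripper_force: 0.0
```

>>> {"op": "nudge_tcp", "data": {"increments": [[0,0,0,0,0.0],[0,0,0,0,0.0],[0,0,0,0,0.0],[0,0,0,0,0.0]], "grip_n": 40}}

```text
clock: 34.7
tool_pos: [0.6405, 0.2447, 0.038]
ee_rot: [0.0, 0.596, 0.803, 0.0]
wrist_force: [-0.3, -1.0, 2.6]
finger_gap: 0.0556
gripper_force: 40.0
```

>>> {"op": "nudge_tcp", "data": {"increments": [[0,0,-0.015,0,0.0],[0,0,-0.035,0,0.0],[0,0,-0.065,0,0.0],[0,0,-0.09,0,0.0],[0,0,-0.09,0,0.0]]}}

```text
clock: 35.33
tool_pos: [0.642, 0.2451, 0.1306]
ee_rot: [0.002, 0.596, 0.803, 0.002]
wrist_force: [-0.1, -0.1, -1.2]
finger_gap: 0.0558
gripper_force: 40.0
```

Run:
```python
from h import *
for n in('scene','side'):snap(n,n+'22')
for f in('scene22','side22'): print(f,rect(clouds([f],.022,.034,(.3,.66,-.12,.2))),rect(clouds([f],.045,.065,(.3,.55,-.12,.17))))
go(.4705,.1302,.127,-38.6)
```

```text
scene22 (array([0.4725, 0.0533]), array([0.1973, 0.2012]), 51.66, 0.0271) (array([0.3977, 0.0415]), array([0.0445, 0.0585]), 51.4, 0.0541)
side22 (array([0.4734, 0.0529]), array([0.2005, 0.201 ]), 51.44, 0.0273) (array([0.4345, 0.0854]), array([0.046 , 0.0596]), 48.88, 0.0545)
now [0.6399 0.2446 0.127 ] yaw 16.8 q6 -0.09 | shift [-6.050e-02 -1.953e-01  1.000e-04] turn 0.967
```

>>> {"op": "nudge_tcp", "data": {"increments": [[-0.012,-0.04,0,0.18,0.0],[-0.024,-0.08,0,0.36,0.0],[-0.036,-0.12,0,0.54,0.0],[-0.048,-0.16,0,0.72,0.0],[-0.0605,-0.1953,0,0.9,0.0]]}}

```text
clock: 36.05
tool_pos: [0.4682, 0.1295, 0.1258]
ee_rot: [-0.001, 0.887, 0.461, -0.001]
wrist_force: [-0.4, -0.2, -0.8]
finger_gap: 0.0561
gripper_force: 40.0
```

>>> {"op": "nudge_tcp", "data": {"increments": [[0,0,0,0.067,0.0],[0,0,0,0.067,0.0],[0,0,0.03,0.067,0.0],[0,0,0.03,0.067,0.0]]}}

```text
clock: 36.55
tool_pos: [0.4686, 0.1303, 0.095]
ee_rot: [-0.001, 0.901, 0.434, -0.003]
wrist_force: [-0.8, 0.3, -1.8]
finger_gap: 0.0555
gripper_force: 40.0
```

Run:
```python
from h import *
snap('scene','s23');print(rect(clouds(['s23'],.022,.034,(.3,.66,-.12,.2))))
go(.4705,.1302,-.0065,-38.6)
```

```text
(array([0.4729, 0.0534]), array([0.198 , 0.2011]), 51.13, 0.0273)
now [0.4698 0.1304 0.0963] yaw -38.5 q6 0.71 | shift [0.0005 0.001  0.1028] turn 0.002
```

>>> {"op": "nudge_tcp", "data": {"increments": [[0,0.001,0.04,0,0.0],[0,0.001,0.075,0,0.0],[0,0.001,0.095,0,0.0],[0,0.001,0.102,0,0.0],[0,0.001,0.102,0,0.0]]}}

```text
clock: 37.22
tool_pos: [0.4721, 0.1298, -0.0042]
ee_rot: [0.0, 0.901, 0.434, 0.0]
wrist_force: [-0.2, 0.3, -1.0]
finger_gap: 0.0557
gripper_force: 40.0
```

>>> {"op": "nudge_tcp", "data": {"increments": [[0,0,0,0,0.075],[0,0,0,0,0.075],[0,0,0,0,0.075],[0,0,-0.04,0,0.075],[0,0,-0.1,0,0.085]]}}

```text
clock: 37.85
tool_pos: [0.4699, 0.1295, 0.0952]
ee_rot: [-0.001, 0.901, 0.434, -0.002]
wrist_force: [0.3, 0.3, 0.0]
finger_gap: 0.0807
gripper_force: 0.0
```

>>> {"op": "nudge_tcp", "data": {"increments": [[-0.05,0,-0.04,0,0.085],[-0.11,0,-0.08,0,0.085],[-0.17,0,-0.1,0,0.085],[-0.17,0,-0.1,0,0.085],[-0.17,0,-0.1,0,0.085]]}}

```text
clock: 38.48
tool_pos: [0.3658, -0.0035, 0.1957]
ee_rot: [0.0, 0.902, 0.433, 0.001]
wrist_force: [-0.3, 0.6, 0.3]
finger_gap: 0.0849
gripper_force: 0.0
```

Run:
```python
from h import *
for n in('scene','side','wrist'):snap(n,n+'24')
c=np.array([.4733,.0530]);ux=np.array([.624,.7815]);uy=np.array([-.7815,.624])
for f in('scene24','side24','wrist24'):
    print(f,rect(clouds([f],.022,.034,(.3,.66,-.12,.2))))
    Q=clouds([f],.048,.06,(.3,.55,-.12,.2));a=(Q[:,:2]-c)@ux;b=(Q[:,:2]-c)@uy;print(np.histogram(a,bins=np.arange(-.1,.101,.01))[0],b.min(),b.max(),np.percentile(Q[:,2],[5,50,95]))
    # stacks
    for lo,hi in((.052,.075),):
        try: print('stack',rect(clouds([f],lo,hi,(.44,.68,.25,.5))))
        except Exception as e: print(e)
crop=lambda f,r:cv2.resize(cv2.imread(f'pics/{f}.png')[r[0]:r[1],r[2]:r[3]],(400,300))
cv2.imwrite('pics/c24.png',np.vstack([np.hstack([crop('scene24',(130,280,200,400)),crop('side24',(130,280,190,390))]),np.hstack([crop('wrist24',(0,420,0,560)),crop('scene24',(0,420,0,560))])]))
```

```text
scene24 (array([0.4731, 0.0533]), array([0.1975, 0.2022]), 51.26, 0.027)
[ 0  0 48 65 65 68 50  2 64 65 64 65 36 16 63 62 69 66 21  0] 0.021792644647695585 0.08085345587498091 [0.0498692  0.05425496 0.05604033]
stack (array([0.5478, 0.3875]), array([0.1012, 0.188 ]), 22.58, 0.058)
side24 (array([0.4736, 0.0526]), array([0.2003, 0.2029]), 51.25, 0.0275)
[ 0  0 40 47 49 52 53  3 52 50 52 55 37 11 51 55 55 67 16  0] 0.01773152602415161 0.08047646277478006 [0.0495143  0.05480779 0.05737818]
stack (array([0.5459, 0.3858]), array([0.1011, 0.189 ]), 27.12, 0.0589)
wrist24 (array([0.4665, 0.0413]), array([0.1707, 0.1971]), 51.38, 0.0277)
[  0   0 461 546 580 554 331  42 623 628 654 699 191 249 726 755 313   0
   0   0] 0.01969381747535381 0.07687255257911987 [0.05262355 0.05415017 0.05554831]
zero-size array to reduction operation minimum which has no identity
```

View pics/c24.png

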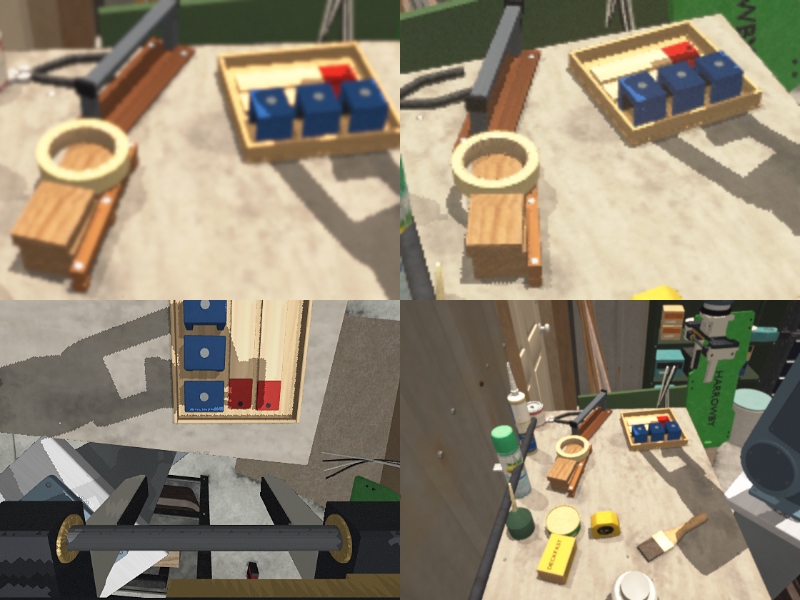

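The rail is empty. Three saddles stand in the tray (lower-left view at about (205,320), (205,352) and (203,396)) beside both strips (red ends at (240,394) and (268,395)). Both stacks stand against the bar, and the tape measure and tin look unmoved. Handing in.

```bash
python3 -c "
from plant import manip, imaging, job;print(job.sign_off())"
```

```text
the job is handed in; nothing more can be done
None
```

The job is handed in: both strips lie flat and all three saddles stand upright in the tray, and in the last images both stacks are standing and the tape measure and tin look unmoved; sign-off returned no verdict.

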